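Stack the mill spindle from the spacer tray

ROBOT

A 6-joint arm with a two-finger parallel gripper is mounted at the origin on the work surface. World frame = base frame: x ahead of the robot, y to its left, z up, the work surface at z = 0. Lengths are in m, angles in rad, forces in N, time in s.
With the tool pointing down it reaches from about 0.35 to 0.875 m from the base axis. Payload 4.2 kg.
Tool frame: the origin (TCP) lies between the finger pads; the fingertips stand 19 mm ahead of it and the grasp point (between the pads) is the TCP; z points along the fingers, y is the line along which they close (so a half turn about z gives the same grasp; the last joint's range is limited). The gripper opens to 87 mm and grips with 3 to 60 N. Pads are 19 mm wide; open, the fingers measure 117 mm over their backs; the gripper's body (75 mm by 190 mm) begins 51 mm behind the grasp point.
Start: joints at [1.489, 0.385, 0.008, 0, -1.194, -0.259], TCP at [0.209, 0.589, 0.242] pointing down, gripper open.
Joint ranges: [-3.14, 3.14], [-1.21, 2.06], [-1.07, 1.41], [-3.16, 2.05], [-2.99, -0.16], [-3.1, 3.1]. Speed limits (rad/s): [2.79, 2.79, 3.14, 3.14, 3.14, 3.14].

INTERFACE

Orientations are given as a unit quaternion [w, x, y, z].
In Python, from plant import ctrl, viewer, order, state gives the robot as it stands (ctrl), with the cameras (viewer), the readings as plain functions and the job (order).
- The arm moves only by the tool step_hand, called after ">>>" as name([rows], argument=value, ...), one row to a line, values as JSON. Schema: {"type":"object","properties":{"offsets":{"type":"array","items":{"type":"array","prefixItems":[{"type":"array","items":{"type":"number"},"minItems":3,"maxItems":3},{"type":"array","items":{"type":"number"},"minItems":3,"maxItems":3},{"type":"number"}],"minItems":3,"maxItems":3},"minItems":1,"maxItems":8},"only":{"type":"string"},"quiet":{"type":"boolean"},"lines":{"type":"string"}},"required":["offsets"],"additionalProperties":false}. offsets is a list of rows, 1 to 8 of them, each written [[rx, ry, rz], [dx, dy, dz], opening]: a rotation vector rx, ry, rz in a scale on which 1.0 is 60 degrees, then dx, dy, dz in shares of the most that a row can go, 1 being 50 mm, then the finger opening in m; each row shifts and turns the commanded pose from where the row before left it, along the tool's axes as they then stand; what a row does not reach is not made up. A row lasts 1/10 s, in which the tool goes at most 0.05 m and 0.15 rad, less where a joint would pass 70% of its speed; a pose out of reach is approached as far as the arm can. The fingers move at their own pace and stop on an object; the grip force is fixed at half the most. Time passes only in rows, so rows that do not move let the fingers close. The tool returns the time, the measured TCP pose, the force, the opening and the grip force at its end. only (a regular expression) keeps the lines of the reply that match it, lines (a string "A,B") keeps lines A to B, and quiet returns only ok. Shift and turn numbers lie between -1 and 1, and a call with a number outside is refused. Input that does not fit is refused with a message, and nothing moves.
- state(): the state, without advancing time (a new reading comes with each control period).
- viewer.snapshot(name): name is "scene" or "top"; returns a dict with "frame" (480x640x3 uint8, red, green, blue), "K" (3x3 intrinsics, pixels), "R" (3x3) and "t" (3): a world point X has camera coordinates R X + t. Camera axes: x right, y down, z forward; pixel columns grow to the right and rows downward; lengths in m; the calibration is good to about 2 mm. A picture is of the moment at which its call begins. There is no depth.
- order.finish_job(): hands the job in; it is judged then, once.
The state is a dict: "time": time; "joints": joint angles; "dq": joint speeds; "tau": joint torques, N m; "position": TCP position; "eef_rot": TCP orientation; "contact_force": force on the tool from outside, world axes, zero at the start; "moment": the same for the moment, N m; "grip_width": finger opening in m; "gripper_force": force on a finger pad.
Only numpy, scipy, OpenCV 4.12 (cv2) and the standard library are available. Lean on these libraries where they do the work, as an engineer would, in place of code of your own. Each camera call takes 0.05 s, during which the arm holds its last target. There are 200 camera calls.

TASK

Rebuild the spacer stack of the bench mill: take the steel collar off the spindle and lay it in its round rest, then pick every ceramic spacer out of the compartment tray and thread them onto the spindle one at a time, the largest first and each next smaller one on top of it, put the collar back on top of them, and last swing the clamp lever fully over, away from the robot. There are three to five spacers of different outside diameters; the ceramic chips, so grip it lightly (no more than about 20 N). Leave the rubber stopper in the tray, and the glass beaker behind the stand, where they are.

Things in the scene. Friction and masses are not known exactly. Their poses are not given: they have to be found in the camera images.
- stand: Fixed stand of a bench mill: grey base plate 110 (x) by 225 (y), 16 mm thick, carrying an upright steel spindle, the collar's rest 100 mm to +y and the clamp lever 108 mm to -y. Spindle 12 mm in diameter, its last 8 mm tapering to 6 mm, on a 40 mm wide shoulder. Origin: on the bench under the spindle axis; z up, x away from the robot at yaw 0, y to the left.
- shoulder (a point): Point on the spindle axis at the top face of the shoulder, 22 mm above the bench, where the lowest part on the spindle sits; axes as the stand's.
- spindle_tip (a point): Top of the spindle, 72 mm above the shoulder.
- rest (a point): Centre of the floor of the collar's rest, on the stand's base plate 16 mm above the bench: a round shallow blue recess, 64 mm inside diameter, with an 8 mm high lip.
- clamp_tip (a point): Centre of the 26 mm black ball on the end of the clamp lever, which is 60 mm long and pivots 22 mm above the bench, on a block 70 x 50 x 25 mm beside the base plate. Near 75 mm above the bench at either end of its swing.
- clamp (a joint): Angle of the clamp lever, rad: 0 leaning towards the robot (stand's -x), 1.0 fully over to the stand's +x, clamped. It starts between 0 and 0.15, moves easily (about 1 to 2 N at the ball) and stays where it is left.
- collar: Dark steel collar, a plain ring 40 mm outside diameter, 20 mm high, 15 mm bore, 160 g. Origin at its centre, z along its bore; either face may be up. It starts on the spindle, down on the shoulder.
- tray: Fixed blue parts tray, 222 mm square, 2 by 3 open compartments each about 106 mm (x) by 71 mm (y); floor 3 mm above the bench, rim 9 mm and dividers 8 mm above the bench. Origin: on the bench under its centre; z up. Compartment centres at x = -55 or +55 mm, y = -73, 0 or +73 mm in its frame.
- stopper: Black rubber stopper, a solid cone 32 mm wide and 20 mm high without a hole, in one of the tray's compartments. Not part of the job; it stays in place. Origin: centre of its underside.
- spacer_56: White ceramic spacer, a plain ring 56 mm outside diameter, 12 mm thick, 15 mm bore, 98 g give or take a quarter. Lies flat in some compartment of the tray, or is absent. Origin at its centre, z along its bore; either face may be up. Chips if gripped with more than about 20 N.
- spacer_49: White ceramic spacer, a plain ring 49 mm outside diameter, 12 mm thick, 15 mm bore, 73 g give or take a quarter. Lies flat in some compartment of the tray, or is absent. Origin at its centre, z along its bore; either face may be up. Chips if gripped with more than about 20 N.
- spacer_42: White ceramic spacer, a plain ring 42 mm outside diameter, 12 mm thick, 15 mm bore, 52 g give or take a quarter. Lies flat in some compartment of the tray, or is absent. Origin at its centre, z along its bore; either face may be up. Chips if gripped with more than about 20 N.
- spacer_35: White ceramic spacer, a plain ring 35 mm outside diameter, 12 mm thick, 15 mm bore, 34 g give or take a quarter. Lies flat in some compartment of the tray, or is absent. Origin at its centre, z along its bore; either face may be up. Chips if gripped with more than about 20 N.
- spacer_28: White ceramic spacer, a plain ring 28 mm outside diameter, 12 mm thick, 15 mm bore, 19 g give or take a quarter. Lies flat in some compartment of the tray, or is absent. Origin at its centre, z along its bore; either face may be up. Chips if gripped with more than about 20 N.
- beaker: Empty glass beaker, 72 mm wide, 85 mm high, behind the stand; not part of the job, it stays in place. Origin: centre of its underside.

How it is judged:
On the way, in this order (a step that is already met when the one before it is completed fails the run):
1. the collar is off the spindle, lying in the round rest of the stand, let go (horizontal distance between collar and rest below 0.02 m and z of collar in the frame of rest below 0.015 m and contact force between collar and the fingers below 0.3 N), for 0.2 s.
2. the 56 mm spacer, if present, is on the spindle, down on what is below it and let go, before any smaller one (horizontal distance between spacer_56 and shoulder below 0.005 m and z of spacer_56 in the frame of shoulder between 0 and 0.01 m and contact force between spacer_56 and the fingers below 0.3 N), for 0.2 s.
3. the 49 mm spacer, if present, is on the spindle, down on what is below it and let go, before any smaller one (horizontal distance between spacer_49 and shoulder below 0.005 m and z of spacer_49 in the frame of shoulder between 0 and 0.022 m and contact force between spacer_49 and the fingers below 0.3 N), for 0.2 s.
4. the 42 mm spacer, if present, is on the spindle, down on what is below it and let go, before any smaller one (horizontal distance between spacer_42 and shoulder below 0.005 m and z of spacer_42 in the frame of shoulder between 0 and 0.034 m and contact force between spacer_42 and the fingers below 0.3 N), for 0.2 s.
5. the 35 mm spacer, if present, is on the spindle, down on what is below it and let go, before any smaller one (horizontal distance between spacer_35 and shoulder below 0.005 m and z of spacer_35 in the frame of shoulder between 0 and 0.046 m and contact force between spacer_35 and the fingers below 0.3 N), for 0.2 s.
6. the 28 mm spacer, if present, is on the spindle, down on what is below it and let go, before any smaller one (horizontal distance between spacer_28 and shoulder below 0.005 m and z of spacer_28 in the frame of shoulder between 0 and 0.058 m and contact force between spacer_28 and the fingers below 0.3 N), for 0.2 s.
7. the collar is back on the spindle on top of the spacers, let go (horizontal distance between collar and shoulder below 0.005 m and z of collar in the frame of shoulder between 0 and 0.074 m and contact force between collar and the fingers below 0.3 N), for 0.2 s.
8. the clamp lever is swung over away from the robot (value of joint clamp above 0.8 rad), for 0.2 s.
At the end, for the whole second after the job is handed in: Every spacer present is on the spindle (axis within 5 mm), down on what is below it to within 4 mm of the height it can have, in order of size with the largest lowest; the collar is on the spindle above them all; all are let go and still; the clamp lever is over beyond 0.8 rad (all of step 2 and all of step 3 and all of step 4 and all of step 5 and all of step 6 and all of step 7 and linear speed of each of spacer_56, spacer_49, spacer_42, spacer_35, spacer_28, collar below 0.03 m/s and ((angle between spacer_56's own z axis and vertical below 0.3 rad and z of spacer_49 in the frame of spacer_56 above 0.008 m) or (angle between spacer_56's own z axis and vertical above 2.84 rad and z of spacer_49 in the frame of spacer_56 below -0.008 m)) and ((angle between spacer_56's own z axis and vertical below 0.3 rad and z of spacer_42 in the frame of spacer_56 above 0.008 m) or (angle between spacer_56's own z axis and vertical above 2.84 rad and z of spacer_42 in the frame of spacer_56 below -0.008 m)) and ((angle between spacer_56's own z axis and vertical below 0.3 rad and z of spacer_35 in the frame of spacer_56 above 0.008 m) or (angle between spacer_56's own z axis and vertical above 2.84 rad and z of spacer_35 in the frame of spacer_56 below -0.008 m)) and ((angle between spacer_56's own z axis and vertical below 0.3 rad and z of spacer_28 in the frame of spacer_56 above 0.008 m) or (angle between spacer_56's own z axis and vertical above 2.84 rad and z of spacer_28 in the frame of spacer_56 below -0.008 m)) and ((angle between spacer_56's own z axis and vertical below 0.3 rad and z of collar in the frame of spacer_56 above 0.008 m) or (angle between spacer_56's own z axis and vertical above 2.84 rad and z of collar in the frame of spacer_56 below -0.008 m)) and ((angle between spacer_49's own z axis and vertical below 0.3 rad and z of spacer_42 in the frame of spacer_49 above 0.008 m) or (angle between spacer_49's own z axis and vertical above 2.84 rad and z of spacer_42 in the frame of spacer_49 below -0.008 m)) and ((angle between spacer_49's own z axis and vertical below 0.3 rad and z of spacer_35 in the frame of spacer_49 above 0.008 m) or (angle between spacer_49's own z axis and vertical above 2.84 rad and z of spacer_35 in the frame of spacer_49 below -0.008 m)) and ((angle between spacer_49's own z axis and vertical below 0.3 rad and z of spacer_28 in the frame of spacer_49 above 0.008 m) or (angle between spacer_49's own z axis and vertical above 2.84 rad and z of spacer_28 in the frame of spacer_49 below -0.008 m)) and ((angle between spacer_49's own z axis and vertical below 0.3 rad and z of collar in the frame of spacer_49 above 0.008 m) or (angle between spacer_49's own z axis and vertical above 2.84 rad and z of collar in the frame of spacer_49 below -0.008 m)) and ((angle between spacer_42's own z axis and vertical below 0.3 rad and z of spacer_35 in the frame of spacer_42 above 0.008 m) or (angle between spacer_42's own z axis and vertical above 2.84 rad and z of spacer_35 in the frame of spacer_42 below -0.008 m)) and ((angle between spacer_42's own z axis and vertical below 0.3 rad and z of spacer_28 in the frame of spacer_42 above 0.008 m) or (angle between spacer_42's own z axis and vertical above 2.84 rad and z of spacer_28 in the frame of spacer_42 below -0.008 m)) and ((angle between spacer_42's own z axis and vertical below 0.3 rad and z of collar in the frame of spacer_42 above 0.008 m) or (angle between spacer_42's own z axis and vertical above 2.84 rad and z of collar in the frame of spacer_42 below -0.008 m)) and ((angle between spacer_35's own z axis and vertical below 0.3 rad and z of spacer_28 in the frame of spacer_35 above 0.008 m) or (angle between spacer_35's own z axis and vertical above 2.84 rad and z of spacer_28 in the frame of spacer_35 below -0.008 m)) and ((angle between spacer_35's own z axis and vertical below 0.3 rad and z of collar in the frame of spacer_35 above 0.008 m) or (angle between spacer_35's own z axis and vertical above 2.84 rad and z of collar in the frame of spacer_35 below -0.008 m)) and ((angle between spacer_28's own z axis and vertical below 0.3 rad and z of collar in the frame of spacer_28 above 0.008 m) or (angle between spacer_28's own z axis and vertical above 2.84 rad and z of collar in the frame of spacer_28 below -0.008 m)) and value of joint clamp above 0.8 rad); the robot touches nothing.
It fails at once if a ceramic spacer is squeezed with more than about 25 N on each finger (contact force between any of spacer_56, spacer_49, spacer_42, spacer_35, spacer_28 and the fingers above 50 N).
It fails at once if the stopper is moved by more than 5 cm (distance of stopper from where it was at the start of the episode above 0.05 m).
It fails at once if the beaker is moved by more than 5 cm (distance of beaker from where it was at the start of the episode above 0.05 m).
Of spacer_56, spacer_49, spacer_42, spacer_35, spacer_28 only 3 to 5 are there at a start; the rules pass over those that are not, and their reading is None.
At some moment in a run one of spacer_56, spacer_49, spacer_42, spacer_35, spacer_28 may be knocked a few centimetres aside while the robot is not near it.
Once in a run the grip may slacken for a moment while it holds something.
It also fails if it takes over 210 s, if anything falls off the work surface, if the arm or the gripper's body presses on something with over 40 N, if the wrist force passes 120 N, or if a joint passes its speed limit or range.

## Working session

There is one attempt and no reset: what is moved stays moved. The work goes in short steps, Python scripts to look and compute and a tool call to move; the robot and the scene stay as the last step left them, time stands still between calls to the robot, and variables do not carry over. Pictures are saved under pics/ and viewed, at most 14 in all, crops included, and the job is handed in when it is done.

```bash
ls; mkdir -p pics
```

Create h.py:
```python
import numpy as np, cv2
from plant import ctrl, viewer, order, state
def snap(n,f=None):
    s=viewer.snapshot(n)
    if f: cv2.imwrite('pics/'+f,cv2.cvtColor(s['frame'],cv2.COLOR_RGB2BGR))
    return s
def back(s,u,v,z):
    K,R,t=map(np.array,(s['K'],s['R'],s['t']))
    d=R.T@np.linalg.solve(K,[u,v,1.]); c=-R.T@t
    return c+d*(z-c[2])/d[2]
def proj(s,X):
    p=np.array(s['K'])@(np.array(s['R'])@np.array(X)+np.array(s['t'])); return p[:2]/p[2]
def Rt():
    w,x,y,z=state()['eef_rot']
    from scipy.spatial.transform import Rotation as Ro
    return Ro.from_quat([x,y,z,w])
def go(X):
    st=state(); r=Rt(); d=np.array(X)-st['position']
    print('pos',np.round(st['position'],4),'tool delta',np.round(r.inv().apply(d),4),'yaxis',np.round(r.as_matrix()[:,1],3),'z',np.round(r.as_matrix()[:,2],3))
```

Run:
```python
from h import *
for n in('scene','top'):
    s=snap(n,n+'1.png'); print(n,np.round(s['K'],1).tolist(),'cam',np.round(-np.array(s['R']).T@s['t'],3))
s=state();print(s); go([.5,0,.3])
```

```text
pics
plant.py
scene [[572.3, 0.0, 319.5], [0.0, 572.3, 240.9], [0.0, 0.0, 1.0]] cam [0.949 0.408 0.847]
top [[587.9, 0.0, 324.7], [0.0, 587.9, 248.5], [0.0, 0.0, 1.0]] cam [ 0.444 -0.023  1.124]
{'time': 0.1, 'joints': array([ 1.48860855e+00,  3.85458689e-01,  6.79022743e-03, -4.07121757e-04,
       -1.19402715e+00, -2.58634421e-01]), 'dq': array([-1.41372906e-03, -1.40248990e-03,  2.70274363e-03,  4.07704634e-03,
        9.14342477e-05,  2.16681328e-03]), 'tau': array([-1.98447669e-04, -3.91689813e+01,  1.87934518e+01,  4.23187271e+00,
        1.34465372e-02, -7.09869505e-05]), 'position': array([0.20871651, 0.58859435, 0.24059662]), 'eef_rot': array([ 9.62621437e-04,  9.85501937e-01, -1.69661413e-01, -1.04803597e-04]), 'contact_force': array([ 0.31645396, -0.99626122,  0.2418277 ]), 'moment': array([-0.0169444 , -0.00446042, -0.02788174]), 'gripper_force': 0.0, 'grip_width': 0.08669708626040815}
pos [0.2087 0.5886 0.2406] tool delta [ 0.4713  0.4574 -0.0585] yaxis [-0.334 -0.942  0.002] z [-0.001 -0.002 -1.   ]
```

View pics/top1.png

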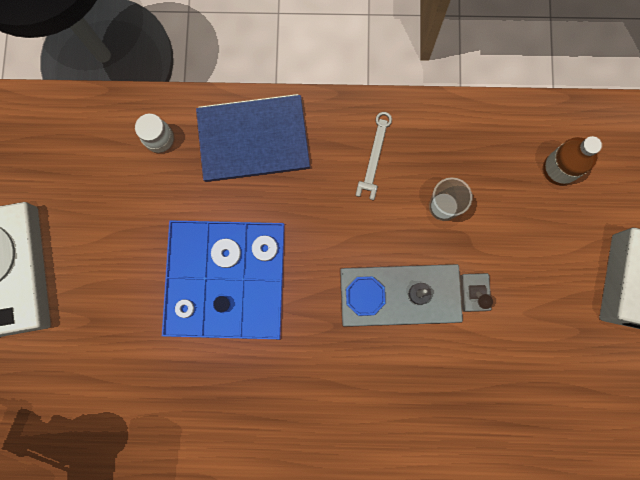

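View pics/scene1.png

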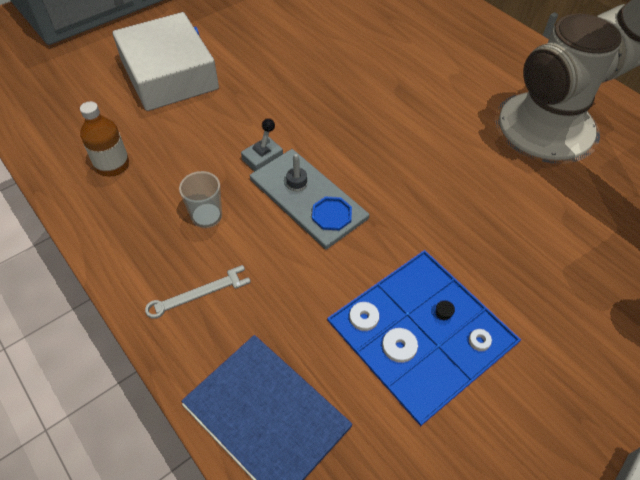

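The top view has the tray at left with three spacers at px (225,253), (264,248) and (184,309). The stopper is at (223,303). The stand has its rest at (366,296), the collar and spindle near (420,293) and the lever ball at (486,301). I'll measure these next.

Add to h.py:
```python
def rings(s,z=.015,lo=140):
    """white ring blobs -> world centre, OD, px"""
    f=s['frame']; m=((f.min(2)>lo)&((f.max(2).astype(int)-f.min(2))<40)).astype(np.uint8)
    cs,_=cv2.findContours(m,cv2.RETR_EXTERNAL,cv2.CHAIN_APPROX_NONE)
    out=[]
    for c in cs:
        if cv2.contourArea(c)<120: continue
        P=np.array([back(s,*p[0],z)[:2] for p in c]).astype(np.float32)
        (cx,cy),r=cv2.minEnclosingCircle(P)
        if r<.045: out.append((round(float(cx),4),round(float(cy),4),round(2000*r,1),np.round(c.mean(0)[0])))
    return out
```

Run:
```python
from h import *
for n in('top','scene'):
    s=snap(n)
    for r in rings(s): print(n,r)
    if n=='top':
        f=cv2.cvtColor(s['frame'],cv2.COLOR_RGB2BGR)
        cv2.imwrite('pics/stand.png',cv2.resize(f[255:335,335:500],None,fx=4.8,fy=4.8,interpolation=cv2.INTER_CUBIC))
        # blue rest
        g=s['frame'].astype(int); m=((g[...,2]>120)&(g[...,2]-g[...,0]>60)).astype(np.uint8); m[:,:330]=0; m[:250]=0
        c=max(cv2.findContours(m,0,1)[0],key=cv2.contourArea); e=cv2.fitEllipse(c); print('rest',e,back(s,*e[0],.02))
    else:
        f=cv2.cvtColor(s['frame'],cv2.COLOR_RGB2BGR)
        cv2.imwrite('pics/stands.png',cv2.resize(f[110:255,235:375],None,fx=4,fy=4,interpolation=cv2.INTER_CUBIC))
```

```text
top (0.4901, 0.2531, 33.8, array([184., 308.]))
top (0.5979, 0.18, 54.8, array([225., 252.]))
top (0.6088, 0.1059, 48.0, array([264., 248.]))
top (0.8261, -0.5275, 35.0, array([592., 144.]))
top (0.8438, 0.3444, 57.9, array([148., 127.]))
rest ((365.1935119628906, 295.71380615234375), (38.82737350463867, 39.2470703125), 94.75261688232422) [ 0.52089498 -0.08783771  0.02      ]
scene (1.1124, 0.008, 86.1, array([ 45., 460.]))
scene (0.992, 0.0642, 83.0, array([136., 442.]))
scene (0.9998, -0.0049, 62.0, array([118., 404.]))
scene (0.4928, 0.2544, 34.6, array([480., 339.]))
scene (0.6001, 0.1816, 55.8, array([400., 344.]))
scene (0.6111, 0.1076, 49.3, array([364., 315.]))
scene (0.7469, -0.6346, 36.4, array([ 88., 107.]))
```

View pics/stand.png

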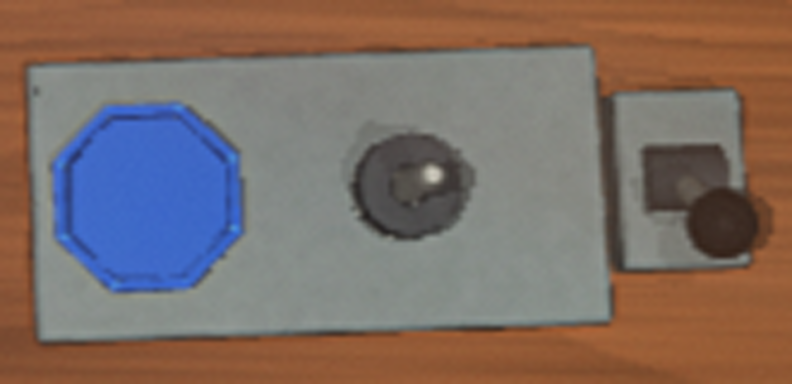

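View pics/stands.png

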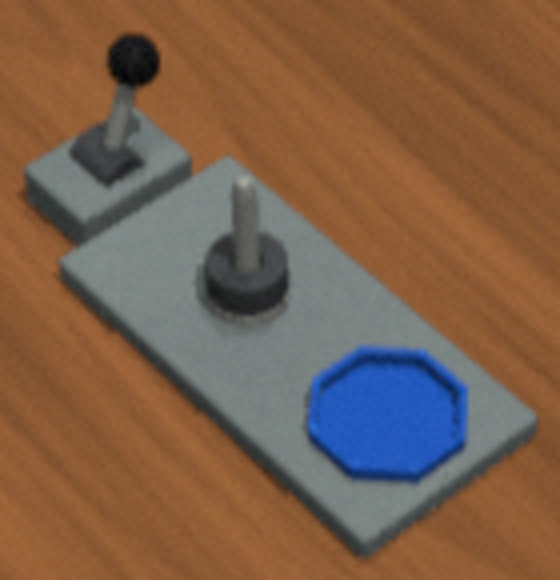

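The two enlarged stand crops give these positions, converted to full-picture pixels in the script:

| Point | Top crop | Scene crop |
|---|---|---|
| Spindle tip | (432,174) | (244,182) |
| Collar disc | (412,187) | (247,262) |
| Rest | (148,197) | (387,413) |
| Ball | (722,222) | (134,60) |

The spacers present are 56, 49 and 35, since the measured diameters fit those sizes.

Run:
```python
from h import *
T=snap('top');S=snap('scene')
a=lambda u,v:((u+.5)/4.8-.5+335,(v+.5)/4.8-.5+255)
b=lambda u,v:((u+.5)/4-.5+235,(v+.5)/4-.5+110)
for nm,z,p,q in(('tip',.094,(433,173),(244,180)),('collar',.042,(412,187),(247,262)),('rest',.022,(148,197),(387,413)),('ball',.075,(722,222),(134,60))):
    print(nm,np.round(back(T,*a(*p),z),4),np.round(back(S,*b(*q),z),4))
for p in((28,66),(595,46),(611,322),(38,341)):print(np.round(back(T,*a(*p),.016),4))
for p in((230,157),(62,267),(535,420),(365,545)):print('S',np.round(back(S,*b(*p),.016),4))
```

```text
tip [ 0.5269 -0.1876  0.094 ] [ 0.5265 -0.1871  0.094 ]
collar [ 0.5255 -0.1879  0.042 ] [ 0.5281 -0.1849  0.042 ]
rest [ 0.5209 -0.0882  0.022 ] [ 0.5229 -0.0861  0.022 ]
ball [ 0.5126 -0.2974  0.075 ] [ 0.5097 -0.2988  0.075 ]
[ 0.572  -0.0406  0.016 ]
[ 0.5847 -0.2641  0.016 ]
[ 0.4767 -0.2691  0.016 ]
[ 0.4644 -0.0464  0.016 ]
S [ 0.4787 -0.2659  0.016 ]
S [ 0.5871 -0.2566  0.016 ]
S [ 0.4685 -0.0444  0.016 ]
S [ 0.5744 -0.0378  0.016 ]
```

The rows are not in the units I measure in: shifts go in shares of 50 mm and turns go in shares of 60 degrees. I convert before sending: 0.15 rad is 0.1432.

>>> step_hand([
  [[0,0,0.1432],[0,0,0],0.087],
  [[0,0,0.1432],[0,0,0],0.087],
  [[0,0,0.1432],[0,0,0],0.087],
  [[0,0,0.1432],[0,0,0],0.087],
  [[0,0,0.1432],[0,0,0],0.087],
  [[0,0,0.1432],[0,0,0],0.087],
  [[0,0,0.1432],[0,0,0],0.087],
  [[0,0,0.1432],[0,0,0],0.087],
])

```text
time: 1.1
position: [0.2088, 0.589, 0.2414]
eef_rot: [0.0, 0.715, -0.699, 0.0]
contact_force: [-1.0, 0.1, -0.6]
grip_width: 0.087
gripper_force: 0.0
```

>>> step_hand([
  [[0,0,0.0286],[0,0,0],0.087],
  [[0,0,0],[0,0,0],0.087],
])

```text
time: 1.3
position: [0.2089, 0.589, 0.2415]
eef_rot: [0.0, 0.708, -0.706, 0.0]
contact_force: [-0.1, -0.3, -0.3]
grip_width: 0.0871
gripper_force: 0.0
```

```bash
python3 -c "
from h import *
go([.527,-.187,.2])"
```

```text
pos [0.2089 0.589  0.2415] tool delta [ 0.7767 -0.3164  0.0416] yaxis [-1.    -0.002 -0.   ] z [ 0. -0. -1.]
```

To row units: 0.045 m is 0.9, -0.019 m is -0.38.

>>> step_hand([
  [[0,0,0],[0.9,-0.38,0],0.06],
  [[0,0,0],[0.9,-0.38,0],0.06],
  [[0,0,0],[0.9,-0.38,0],0.06],
  [[0,0,0],[0.9,-0.38,0],0.06],
  [[0,0,0],[0.9,-0.38,0],0.06],
  [[0,0,0],[0.9,-0.38,0],0.06],
  [[0,0,0],[0.9,-0.38,0],0.06],
  [[0,0,0],[0.9,-0.38,0],0.06],
])

```text
time: 2.1
position: [0.3612, 0.2272, 0.242]
eef_rot: [-0.001, 0.708, -0.706, -0.0]
contact_force: [1.4, 0.0, 0.4]
grip_width: 0.0598
gripper_force: 0.0
```

>>> step_hand([
  [[0,0,0],[0.9,-0.38,0],0.06],
  [[0,0,0],[0.9,-0.38,0],0.06],
  [[0,0,0],[0.9,-0.38,0],0.06],
  [[0,0,0],[0.9,-0.38,0],0.06],
  [[0,0,0],[0.9,-0.38,0],0.06],
  [[0,0,0],[0.9,-0.38,0],0.06],
  [[0,0,0],[0.9,-0.24,0],0.06],
  [[0,0,0],[0,0,0],0.06],
])

```text
time: 2.9
position: [0.4876, -0.0903, 0.2412]
eef_rot: [-0.0, -0.706, 0.709, -0.0]
contact_force: [-1.2, 0.7, 0.0]
grip_width: 0.0602
gripper_force: 0.0
```

```bash
python3 -c "
from h import *
go([.527,-.187,.051])"
```

```text
pos [ 0.4876 -0.0903  0.2412] tool delta [ 0.0963 -0.0399  0.1903] yaxis [-1.     0.004  0.   ] z [-0.    -0.001 -1.   ]
```

To row units: 0.04 m is 0.8, 0.0323 m is 0.646.

>>> step_hand([
  [[0,0,0],[0.64,-0.266,0],0.06],
  [[0,0,0],[0.64,-0.266,0],0.06],
  [[0,0,0],[0.646,-0.266,0],0.06],
  [[0,0,0],[0,0,0.8],0.06],
  [[0,0,0],[0,0,0.6],0.06],
  [[0,0,0],[0,0,0],0.06],
])

```text
time: 3.5
position: [0.5237, -0.1816, 0.1673]
eef_rot: [0.003, 0.707, -0.707, -0.004]
contact_force: [-0.6, 0.8, 0.2]
grip_width: 0.0598
gripper_force: 0.0
```

```bash
python3 -c "
from h import *
go([.527,-.187,.051])
s=snap('top');f=cv2.cvtColor(s['frame'],4)[215:375,300:500];cv2.imwrite('pics/a.png',cv2.resize(f,None,fx=4,fy=3.75))
t=snap('scene');print(s['K'][0][0],proj(s,state()['position']),proj(t,state()['position']))"
```

```text
pos [ 0.5237 -0.1816  0.1673] tool delta [ 0.0056 -0.0045  0.1162] yaxis [-1.    -0.001  0.01 ] z [-0.01   0.002 -1.   ]
587.9032115628112 [429.14784611 286.6641509 ] [295.86631821 124.07321596]
```

To row units: 0.03 m is 0.6, 0.02 m is 0.4.

>>> step_hand([
  [[0,0,0],[0.11,-0.068,0.6],0.06],
  [[0,0,0],[0,0,0.6],0.06],
  [[0,0,0],[0,0,0.6],0.06],
  [[0,0,0],[0,0,0.4],0.06],
  [[0,0,0],[0,0,0.12],0.06],
  [[0,0,0],[0,0,0],0.06],
])

```text
time: 4.2
position: [0.5313, -0.1876, 0.0567]
eef_rot: [-0.0, 0.708, -0.707, 0.001]
contact_force: [0.2, 1.0, 0.8]
grip_width: 0.06
gripper_force: 0.0
```

```bash
python3 -c "
from h import *
go([.527,-.187,.051])"
```

```text
pos [ 0.5313 -0.1876  0.0567] tool delta [-0.0006  0.0043  0.0057] yaxis [-1.    -0.002 -0.002] z [ 0.002 -0.001 -1.   ]
```

To row units: 0.005 m is 0.1, 0.004 m is 0.08.

>>> step_hand([
  [[0,0,0],[-0.01,0.08,0.1],0.05],
  [[0,0,0],[0,0,0],0.044],
  [[0,0,0],[0,0,0],0.0395],
  [[0,0,0],[0,0,0],0.0395],
  [[0,0,0],[0,0,0],0.0395],
])

```text
time: 4.7
position: [0.5272, -0.1874, 0.0513]
eef_rot: [-0.001, 0.707, -0.707, 0.001]
contact_force: [1.7, -0.4, 2.0]
grip_width: 0.0402
gripper_force: 4.4
```

>>> step_hand([
  [[0,0,0],[0,0,0],0.0375],
  [[0,0,0],[0,0,0],0.0375],
])

```text
time: 4.9
position: [0.5272, -0.1873, 0.0513]
eef_rot: [-0.001, 0.707, -0.707, 0.001]
contact_force: [1.2, 0.1, 4.7]
grip_width: 0.0388
gripper_force: 30.0
```

```bash
python3 -c "
from h import *
go([.527,-.187,.051])"
```

```text
pos [ 0.5272 -0.1873  0.0513] tool delta [-0.0003  0.0002  0.0003] yaxis [-1.    -0.001 -0.002] z [ 0.002 -0.    -1.   ]
```

To row units: -0.03 m is -0.6, -0.02 m is -0.4.

>>> step_hand([
  [[0,0,0],[0,0,-0.6],0.0375],
  [[0,0,0],[0,0,-0.6],0.0375],
  [[0,0,0],[0,0,-0.4],0.0375],
  [[0,0,0],[0,0,0],0.0375],
])

```text
time: 5.3
position: [0.5273, -0.1875, 0.1328]
eef_rot: [0.001, -0.707, 0.707, -0.002]
contact_force: [-0.1, -0.5, -2.2]
grip_width: 0.0392
gripper_force: 30.0
```

```bash
python3 -c "
from h import *
go([.5217,-.0872,.048])"
```

```text
pos [ 0.5273 -0.1875  0.1328] tool delta [-0.1003  0.006   0.0847] yaxis [-1.     0.    -0.004] z [ 0.004 -0.    -1.   ]
```

To row units: -0.04 m is -0.8, 0.03 m is 0.6.

>>> step_hand([
  [[0,0,0],[-0.8,0.04,0],0.0375],
  [[0,0,0],[-0.8,0.04,0],0.0375],
  [[0,0,0],[-0.4,0.034,0],0.0375],
  [[0,0,0],[0,0,0.8],0.0375],
  [[0,0,0],[0,0,0.6],0.0375],
  [[0,0,0],[0,0,0],0.0375],
  [[0,0,0],[0,0,0],0.0375],
])

```text
time: 6.0
position: [0.5197, -0.0875, 0.0596]
eef_rot: [0.001, 0.707, -0.707, -0.001]
contact_force: [-0.3, 0.2, -1.1]
grip_width: 0.039
gripper_force: 30.0
```

```bash
python3 -c "
from h import *
go([.5217,-.0872,.047])"
```

```text
pos [ 0.5197 -0.0875  0.0596] tool delta [-0.0003 -0.0021  0.0126] yaxis [-1.    -0.     0.003] z [-0.003 -0.001 -1.   ]
```

To row units: 0.009 m is 0.18, 0.003 m is 0.06.

>>> step_hand([
  [[0,0,0],[0,-0.04,0.18],0.0375],
  [[0,0,0],[0,0,0.06],0.0375],
  [[0,0,0],[0,0,0],0.0375],
])

```text
time: 6.3
position: [0.5225, -0.0874, 0.0487]
eef_rot: [0.0, -0.707, 0.707, -0.0]
contact_force: [-0.5, 0.0, -1.7]
grip_width: 0.0388
gripper_force: 30.0
```

>>> step_hand([
  [[0,0,0],[0,0,0],0.042],
  [[0,0,0],[0,0,0],0.055],
  [[0,0,0],[0,0,0],0.055],
  [[0,0,0],[0,0,-0.6],0.055],
  [[0,0,0],[0,0,-0.8],0.055],
  [[0,0,0],[0,0,-0.6],0.055],
])

```text
time: 6.9
position: [0.5232, -0.0873, 0.151]
eef_rot: [-0.001, 0.707, -0.707, 0.001]
contact_force: [0.9, -0.3, -0.7]
grip_width: 0.0549
gripper_force: 0.0
```

```bash
python3 -c "
from h import *
go([.599,.1808,.1])"
```

```text
pos [ 0.5232 -0.0873  0.151 ] tool delta [-0.2681 -0.0758  0.0511] yaxis [-1.    -0.    -0.002] z [ 0.002 -0.    -1.   ]
```

To row units: -0.045 m is -0.9, -0.043 m is -0.86.

```bash
python3 -c "
from h import *
s=snap('top');t=snap('scene')
f=np.hstack([s['frame'][200:360,150:450],t['frame'][150:310,280:480]]);cv2.imwrite('pics/b.png',cv2.resize(cv2.cvtColor(f,4),None,fx=1.6,fy=1.6))
print([r for r in rings(s) if r[0]<.7],[r for r in rings(t) if r[0]<.7 and r[1]>0])"
```

```text
[(0.4905, 0.253, 34.2, array([184., 308.])), (0.5987, 0.1802, 54.6, array([224., 248.])), (0.6104, 0.1064, 47.0, array([263., 244.]))] [(0.4723, 0.5225, 38.8, array([636., 470.])), (0.4925, 0.2556, 35.8, array([481., 339.])), (0.601, 0.1819, 57.7, array([400., 344.])), (0.6117, 0.1082, 51.0, array([364., 315.]))]
```

>>> step_hand([
  [[0,0,0],[-0.9,-0.254,0],0.08],
  [[0,0,0],[-0.9,-0.254,0],0.08],
  [[0,0,0],[-0.9,-0.254,0],0.08],
  [[0,0,0],[-0.9,-0.254,0],0.08],
  [[0,0,0],[-0.9,-0.254,0],0.08],
  [[0,0,0],[-0.86,-0.25,0],0.08],
  [[0,0,0],[0,0,0],0.072],
  [[0,0,0],[0,0,0],0.072],
])

```text
time: 7.8
position: [0.598, 0.1816, 0.1475]
eef_rot: [0.001, 0.708, -0.707, -0.0]
contact_force: [-0.4, -0.3, 0.0]
grip_width: 0.0744
gripper_force: 0.0
```

```bash
python3 -c "
from h import *
go([.599,.1808,.028])"
```

```text
pos [0.598  0.1816 0.1475] tool delta [ 0.0007 -0.0012  0.1195] yaxis [-1.    -0.002  0.002] z [-0.002 -0.001 -1.   ]
```

View pics/b.png

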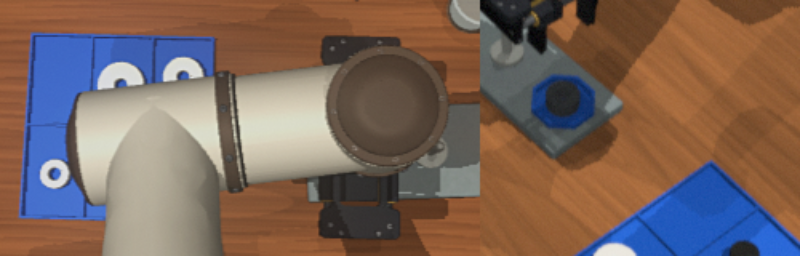

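The collar lies centred in its rest (scene crop, about (562,97)) and the spacers have not moved. Next is the 56 mm spacer.

To row units: 0.03 m is 0.6, 0.02 m is 0.4.

>>> step_hand([
  [[0,0,0],[0.01,-0.03,0.6],0.066],
  [[0,0,0],[0,0,0.6],0.066],
  [[0,0,0],[0,0,0.6],0.065],
  [[0,0,0],[0,0,0.4],0.065],
  [[0,0,0],[0,0,0],0.065],
  [[0,0,0],[0,0,0],0.065],
])

```text
time: 8.4
position: [0.6001, 0.1792, 0.0389]
eef_rot: [-0.0, -0.707, 0.707, -0.0]
contact_force: [-0.1, 0.0, 0.3]
grip_width: 0.0652
gripper_force: 0.0
```

```bash
python3 -c "
from h import *
go([.599,.181,.025])"
```

```text
pos [0.6001 0.1792 0.0389] tool delta [-0.0018  0.0011  0.0139] yaxis [-1.     0.001  0.   ] z [-0. -0. -1.]
```

To row units: 0.009 m is 0.18, 0.005 m is 0.1.

>>> step_hand([
  [[0,0,0],[-0.036,0.016,0.18],0.065],
  [[0,0,0],[0,0,0.1],0.065],
  [[0,0,0],[0,0,0],0.062],
  [[0,0,0],[0,0,0],0.059],
  [[0,0,0],[0,0,0],0.0565],
])

```text
time: 8.9
position: [0.5994, 0.1822, 0.025]
eef_rot: [-0.0, 0.707, -0.707, 0.0]
contact_force: [-0.2, -0.7, 0.3]
grip_width: 0.0585
gripper_force: 0.0
```

>>> step_hand([
  [[0,0,0],[0,0,0],0.0548],
  [[0,0,0],[0,0,0],0.0548],
  [[0,0,0],[0,0,0],0.0548],
])

```text
time: 9.2
position: [0.5992, 0.1822, 0.0249]
eef_rot: [-0.0, 0.707, -0.707, 0.0]
contact_force: [-0.6, -0.1, 2.0]
grip_width: 0.0558
gripper_force: 21.9
```

```bash
python3 -c "
from h import *
go([.599,.181,.025])"
```

```text
pos [0.5992 0.1822 0.0249] tool delta [ 0.0012  0.0002 -0.0001] yaxis [-1. -0. -0.] z [ 0.  0. -1.]
```

To row units: -0.04 m is -0.8, -0.03 m is -0.6.

>>> step_hand([
  [[0,0,0],[0,0,0],0.0552],
  [[0,0,0],[0,0,0],0.0552],
  [[0,0,0],[0,0,-0.2],0.0552],
  [[0,0,0],[0,0,-0.6],0.0552],
  [[0,0,0],[0,0,-0.8],0.0552],
  [[0,0,0],[0,0,-0.8],0.0552],
  [[0,0,0],[0,0,0],0.0552],
])

```text
time: 9.9
position: [0.603, 0.1835, 0.1519]
eef_rot: [-0.006, 0.708, -0.707, 0.003]
contact_force: [1.2, 0.8, -1.4]
grip_width: 0.0554
gripper_force: 16.6
```

```bash
python3 -c "
from h import *
go([.527,-.186,.145])"
```

```text
pos [0.603  0.1835 0.1519] tool delta [0.3694 0.0765 0.0039] yaxis [-1.    -0.001 -0.013] z [ 0.013  0.005 -1.   ]
```

To row units: 0.045 m is 0.9, 0.04 m is 0.8.

>>> step_hand([
  [[0,0,0],[0.8,0.16,0],0.0552],
  [[0,0,0],[0.9,0.19,0],0.0552],
  [[0,0,0],[0.9,0.19,0],0.0552],
  [[0,0,0],[0.9,0.19,0],0.0552],
  [[0,0,0],[0.9,0.19,0],0.0552],
  [[0,0,0],[0.9,0.19,0],0.0552],
  [[0,0,0],[0.9,0.19,0],0.0552],
  [[0,0,0],[0.8,0.16,0],0.0552],
])

```text
time: 10.7
position: [0.525, -0.1699, 0.1443]
eef_rot: [-0.0, -0.707, 0.707, 0.0]
contact_force: [1.1, -0.8, -1.0]
grip_width: 0.0553
gripper_force: 16.6
```

>>> step_hand([
  [[0,0,0],[0.32,0.04,0],0.0552],
  [[0,0,0],[0,0,0],0.0552],
  [[0,0,0],[0,0,0],0.0552],
])

```text
time: 11.0
position: [0.5238, -0.1841, 0.1442]
eef_rot: [-0.0, -0.707, 0.708, 0.0]
contact_force: [0.7, -0.7, -0.5]
grip_width: 0.0557
gripper_force: 16.6
```

```bash
python3 -c "
from h import *
go([.527,-.186,.13])
t=snap('scene');f=t['frame'][90:210,220:380];cv2.imwrite('pics/c.png',cv2.resize(cv2.cvtColor(f,4),None,fx=5,fy=5,interpolation=2))
X=np.array(state()['position']);print(proj(t,X-[0,.0012,.01]),proj(t,[.527,-.187,.094]))"
```

```text
pos [ 0.5238 -0.1841  0.1442] tool delta [ 0.0019 -0.0032  0.0142] yaxis [-1.     0.001  0.   ] z [-0.  0. -1.]
[296.93292956 138.60550377] [295.4529464  154.79633132]
```

View pics/c.png

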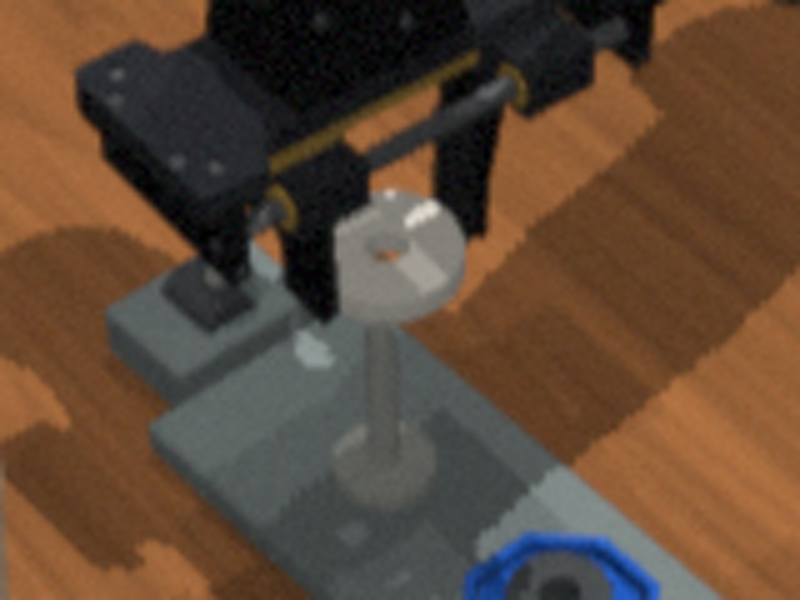

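The ring is held level. Its hole is at crop (388,250) directly above the spindle (383,330). I'll lower it.

To row units: 0.01 m is 0.2, -0.0032 m is -0.064.

>>> step_hand([
  [[0,0,0],[0.038,-0.064,0.2],0.0552],
  [[0,0,0],[0,0,0.2],0.0552],
  [[0,0,0],[0,0,0.2],0.0552],
  [[0,0,0],[0,0,0.2],0.0552],
  [[0,0,0],[0,0,0],0.0552],
  [[0,0,0],[0,0,0],0.0552],
])

```text
time: 11.65
position: [0.5273, -0.1858, 0.1041]
eef_rot: [0.0, 0.707, -0.707, -0.0]
contact_force: [-0.1, -1.0, -0.1]
grip_width: 0.0559
gripper_force: 16.6
```

```bash
python3 -c "
from h import *
go([.527,-.186,.048])
print(state()['moment'])"
```

```text
pos [ 0.5273 -0.1858  0.1041] tool delta [0.0002 0.0002 0.0561] yaxis [-1.    -0.     0.001] z [-0.001 -0.    -1.   ]
[ 0.06295718 -0.10360849 -0.00820499]
```

Threaded with no lateral force. I'll go on down and release.

>>> step_hand([
  [[0,0,0],[0,0,0.3],0.0552],
  [[0,0,0],[0,0,0.3],0.0552],
  [[0,0,0],[0,0,0.3],0.0552],
  [[0,0,0],[0,0,0.2],0.0552],
  [[0,0,0],[0,0,0],0.0552],
  [[0,0,0],[0,0,0],0.0552],
])

```text
time: 12.25
position: [0.5279, -0.186, 0.05]
eef_rot: [-0.0, 0.707, -0.707, 0.0]
contact_force: [0.6, 0.8, -1.4]
grip_width: 0.0554
gripper_force: 16.6
```

>>> step_hand([
  [[0,0,0],[0,0,0],0.057],
  [[0,0,0],[0,0,0],0.062],
  [[0,0,0],[0,0,0],0.068],
  [[0,0,0],[0,0,-0.6],0.07],
  [[0,0,0],[0,0,-0.8],0.07],
  [[0,0,0],[0,0,-0.8],0.07],
  [[0,0,0],[0,0,0],0.07],
])

```text
time: 12.95
position: [0.5313, -0.1866, 0.1664]
eef_rot: [-0.004, 0.708, -0.707, 0.006]
contact_force: [0.6, -0.2, 0.2]
grip_width: 0.07
gripper_force: 0.0
```

```bash
python3 -c "
from h import *
go([.527,-.186,.048])
t=snap('scene');f=t['frame'][90:210,220:380];cv2.imwrite('pics/d.png',cv2.resize(cv2.cvtColor(f,4),None,fx=5,fy=5,interpolation=2))
s=snap('top')
print([r for r in rings(s) if r[0]<.7],[r for r in rings(t) if r[0]<.7 and r[1]>0])
go([.61,.107,.15])"
```

```text
pos [ 0.5313 -0.1866  0.1664] tool delta [-0.001   0.0059  0.1183] yaxis [-1.    -0.001 -0.014] z [ 0.014 -0.003 -1.   ]
[(0.4902, 0.2531, 33.8, array([184., 308.])), (0.6088, 0.1059, 48.0, array([264., 248.]))] [(0.4926, 0.2554, 35.6, array([481., 339.])), (0.6117, 0.1082, 51.0, array([364., 315.])), (-0.0553, 0.0624, 63.5, array([590., 125.]))]
pos [ 0.5279 -0.1858  0.1611] tool delta [-0.2928 -0.082   0.0114] yaxis [-1.     0.    -0.004] z [ 0.004  0.    -1.   ]
```

View pics/d.png

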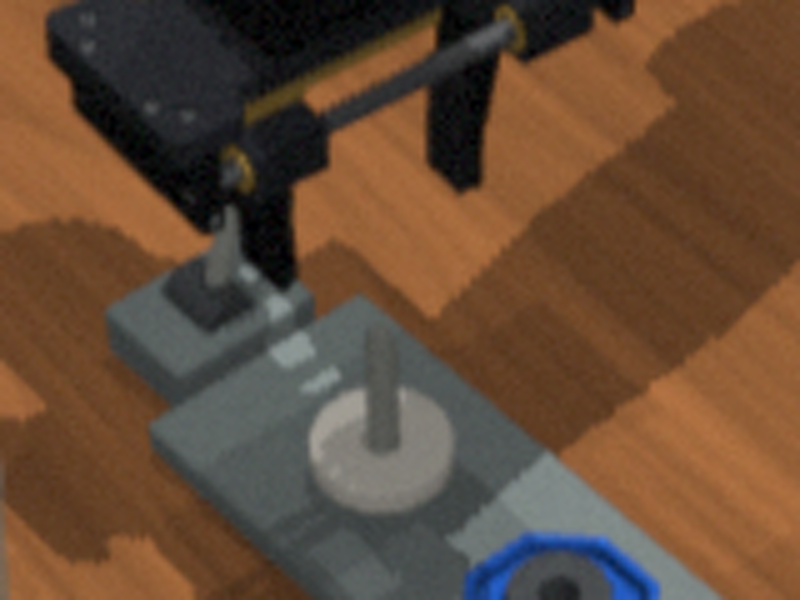

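The 56 mm spacer is seated flat on the shoulder around the spindle (crop (382,450)). Next is the 49 mm spacer.

To row units: -0.045 m is -0.9, -0.04 m is -0.8.

>>> step_hand([
  [[0,0,0],[-0.8,-0.22,0],0.06],
  [[0,0,0],[-0.9,-0.252,0],0.06],
  [[0,0,0],[-0.9,-0.252,0],0.06],
  [[0,0,0],[-0.9,-0.252,0],0.06],
  [[0,0,0],[-0.9,-0.252,0],0.06],
  [[0,0,0],[-0.9,-0.252,0],0.06],
  [[0,0,0],[-0.556,-0.156,0],0.06],
  [[0,0,0],[0,0,0],0.06],
])

```text
time: 13.85
position: [0.6093, 0.1103, 0.1575]
eef_rot: [0.001, 0.709, -0.706, -0.0]
contact_force: [-0.7, -0.3, 0.1]
grip_width: 0.0601
gripper_force: 0.0
```

>>> step_hand([
  [[0,0,0],[0,0,0],0.06],
  [[0,0,0],[0,0,0.4],0.06],
  [[0,0,0],[0,0,0],0.059],
  [[0,0,0],[0,0,0],0.058],
])

```text
time: 14.25
position: [0.6086, 0.1056, 0.1391]
eef_rot: [-0.001, -0.707, 0.708, 0.0]
contact_force: [0.1, -0.2, 1.1]
grip_width: 0.0588
gripper_force: 0.0
```

```bash
python3 -c "
from h import *
go([.6102,.107,.027])
s=snap('top');print([back(s,u,v,.009) for u,v in((247,224),(285,225),(283,281))])"
```

```text
pos [0.6086 0.1056 0.1391] tool delta [-0.0015 -0.0018  0.1121] yaxis [-1.     0.001  0.002] z [-0.002 -0.001 -1.   ]
[array([0.65504116, 0.14133179, 0.009     ]), array([0.65461812, 0.06784545, 0.009     ]), array([0.54620186, 0.06812892, 0.009     ])]
```

To row units: 0.03 m is 0.6, 0.02 m is 0.4.

>>> step_hand([
  [[0,0,0],[-0.028,-0.032,0.6],0.057],
  [[0,0,0],[0,0,0.6],0.056],
  [[0,0,0],[0,0,0.6],0.056],
  [[0,0,0],[0,0,0.4],0.056],
  [[0,0,0],[0,0,0],0.056],
  [[0,0,0],[0,0,0],0.056],
  [[0,0,0],[0,0,0],0.056],
])

```text
time: 15.0
position: [0.6121, 0.1086, 0.0315]
eef_rot: [-0.002, 0.707, -0.707, 0.001]
contact_force: [0.1, 1.0, 0.2]
grip_width: 0.0558
gripper_force: 0.0
```

```bash
python3 -c "
from h import *
go([.6102,.107,.026])
print(state()['contact_force'])"
```

```text
pos [0.6121 0.1086 0.0315] tool delta [0.0016 0.0019 0.0055] yaxis [-1.    -0.    -0.003] z [ 0.003  0.001 -1.   ]
[0.14737651 1.04541782 0.17906058]
```

To row units: 0.0045 m is 0.09, 0.0017 m is 0.034.

>>> step_hand([
  [[0,0,0],[0.03,0.034,0.02],0.055],
  [[0,0,0],[0,0,0],0.052],
  [[0,0,0],[0,0,0.09],0.051],
  [[0,0,0],[0,0,0],0.05],
])

```text
time: 15.4
position: [0.609, 0.1068, 0.0238]
eef_rot: [0.0, -0.707, 0.707, 0.0]
contact_force: [0.1, -0.2, -0.2]
grip_width: 0.0507
gripper_force: 0.2
```

>>> step_hand([
  [[0,0,0],[0,0,0],0.0483],
  [[0,0,0],[0,0,0],0.0483],
  [[0,0,0],[0,0,0],0.0483],
])

```text
time: 15.7
position: [0.609, 0.1069, 0.0239]
eef_rot: [-0.0, -0.707, 0.707, 0.0]
contact_force: [0.7, 1.5, -0.2]
grip_width: 0.049
gripper_force: 7.3
```

```bash
python3 -c "
from h import *
go([.6102,.107,.026])"
```

```text
pos [0.609  0.1069 0.0239] tool delta [-0.0001 -0.0012 -0.0021] yaxis [-1.  0.  0.] z [-0. -0. -1.]
```

To row units: -0.04 m is -0.8, -0.03 m is -0.6.

>>> step_hand([
  [[0,0,0],[0,0,0],0.0479],
  [[0,0,0],[0,0,0],0.0479],
  [[0,0,0],[0,0,-0.2],0.0479],
  [[0,0,0],[0,0,-0.6],0.0479],
  [[0,0,0],[0,0,-0.8],0.0479],
  [[0,0,0],[0,0,-0.8],0.0479],
  [[0,0,0],[0,0,0],0.0479],
  [[0,0,0],[0,0,0],0.0479],
])

```text
time: 16.5
position: [0.6093, 0.1071, 0.1458]
eef_rot: [0.001, -0.707, 0.707, -0.0]
contact_force: [0.0, 0.0, -1.8]
grip_width: 0.0482
gripper_force: 14.4
```

```bash
python3 -c "
from h import *
go([.527,-.187,.142])"
```

```text
pos [0.6093 0.1071 0.1458] tool delta [0.2941 0.0822 0.0031] yaxis [-1.     0.    -0.003] z [ 0.003  0.002 -1.   ]
```

>>> step_hand([
  [[0,0,0],[0.8,0.22,0],0.0479],
  [[0,0,0],[0.9,0.252,0],0.0479],
  [[0,0,0],[0.9,0.252,0],0.0479],
  [[0,0,0],[0.9,0.252,0],0.0479],
  [[0,0,0],[0.9,0.252,0],0.0479],
  [[0,0,0],[0.88,0.244,0],0.0479],
  [[0,0,0],[0.6,0.168,0],0.0479],
  [[0,0,0],[0,0,0],0.0479],
])

```text
time: 17.3
position: [0.5244, -0.1901, 0.1424]
eef_rot: [-0.001, -0.705, 0.709, 0.002]
contact_force: [0.3, 0.8, -0.9]
grip_width: 0.048
gripper_force: 14.4
```

>>> step_hand([
  [[0,0,0],[0,0,0],0.0479],
  [[0,0,0],[0,0,0],0.0479],
  [[0,0,0],[0,0,0],0.0479],
])

```text
time: 17.6
position: [0.5272, -0.1861, 0.1437]
eef_rot: [0.0, 0.708, -0.707, -0.0]
contact_force: [0.5, 0.4, -1.1]
grip_width: 0.0482
gripper_force: 14.4
```

```bash
python3 -c "
from h import *
go([.527,-.187,.122])
t=snap('scene');f=t['frame'][90:210,220:380];cv2.imwrite('pics/e.png',cv2.resize(cv2.cvtColor(f,4),None,fx=5,fy=5,interpolation=2))
X=np.array(state()['position']);print(proj(t,X-[0,0,.009]),proj(t,[.527,-.187,.094]))
g=f.astype(int);m=((g.min(2)>110)&(g.max(2)-g.min(2)<30)).astype(np.uint8);n,_,st,c=cv2.connectedComponentsWithStats(m);print([(st[i].tolist(),(c[i]+[220,90]).round(1)) for i in range(1,n) if st[i][4]>80])"
```

```text
pos [ 0.5272 -0.1861  0.1437] tool delta [0.0009 0.0002 0.0217] yaxis [-1.    -0.002  0.001] z [-0.001  0.    -1.   ]
[294.99019621 138.801905  ] [295.4529464  154.79633132]
[([67, 41, 22, 24, 351], array([296.9, 141.2])), ([62, 77, 28, 25, 439], array([295.6, 179.6])), ([95, 93, 49, 27, 336], array([338.7, 195.3]))]
```

View pics/e.png

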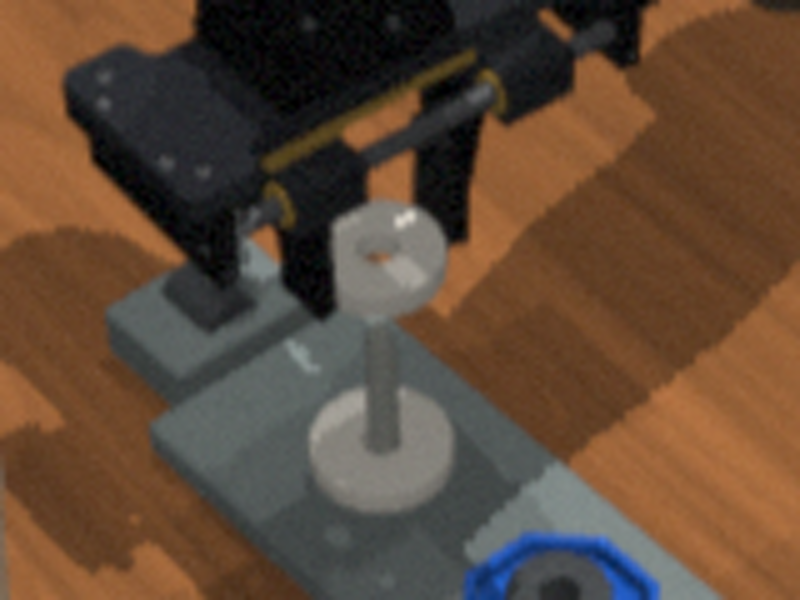

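The hole is at crop (378,247), above the tip at (380,325), so it is aligned.

To row units: 0.01 m is 0.2, 0.0008 m is 0.016.

>>> step_hand([
  [[0,0,0],[0.016,0,0.2],0.0479],
  [[0,0,0],[0,0,0.2],0.0479],
  [[0,0,0],[0,0,0.2],0.0479],
  [[0,0,0],[0,0,0.2],0.0479],
  [[0,0,0],[0,0,0],0.0479],
  [[0,0,0],[0,0,0],0.0479],
])

```text
time: 18.25
position: [0.5269, -0.188, 0.1036]
eef_rot: [0.0, 0.707, -0.707, -0.0]
contact_force: [-0.3, -0.6, -0.6]
grip_width: 0.048
gripper_force: 14.4
```

```bash
python3 -c "
from h import *
go([.527,-.187,.058])
print(state()['moment'])"
```

```text
pos [ 0.5269 -0.188   0.1036] tool delta [-0.001  -0.0001  0.0456] yaxis [-1.    -0.     0.001] z [-0.001 -0.    -1.   ]
[ 0.06261344  0.01730533 -0.01428922]
```

To row units: 0.015 m is 0.3, 0.0135 m is 0.27.

>>> step_hand([
  [[0,0,0],[-0.01,0,0.3],0.0479],
  [[0,0,0],[0,0,0.3],0.0479],
  [[0,0,0],[0,0,0.27],0.0479],
  [[0,0,0],[0,0,0],0.0479],
  [[0,0,0],[0,0,0],0.0479],
])

```text
time: 18.75
position: [0.5275, -0.1876, 0.0611]
eef_rot: [-0.0, 0.707, -0.707, 0.0]
contact_force: [0.5, 0.4, -0.3]
grip_width: 0.0479
gripper_force: 14.4
```

>>> step_hand([
  [[0,0,0],[0,0,0],0.05],
  [[0,0,0],[0,0,0],0.055],
  [[0,0,0],[0,0,0],0.06],
  [[0,0,0],[0,0,-0.6],0.06],
  [[0,0,0],[0,0,-0.8],0.06],
  [[0,0,0],[0,0,-0.6],0.06],
  [[0,0,0],[0,0,0],0.06],
])

```text
time: 19.45
position: [0.5302, -0.1881, 0.1661]
eef_rot: [-0.003, 0.707, -0.707, 0.005]
contact_force: [0.2, -0.7, 0.9]
grip_width: 0.06
gripper_force: 0.0
```

```bash
python3 -c "
from h import *
t=snap('scene');f=t['frame'][90:210,220:380];cv2.imwrite('pics/f.png',cv2.resize(cv2.cvtColor(f,4),None,fx=5,fy=5,interpolation=2))
s=snap('top')
print([r for r in rings(s) if r[0]<.7],[r for r in rings(t) if r[0]<.7 and r[1]>0])
go([.4915,.254,.15])"
```

```text
[(0.4901, 0.2531, 33.8, array([184., 308.]))] [(0.4926, 0.2554, 35.6, array([481., 339.])), (-0.0553, 0.0624, 63.5, array([590., 125.]))]
pos [ 0.5272 -0.1874  0.1615] tool delta [-0.4413  0.0359  0.0116] yaxis [-1.     0.    -0.002] z [ 0.002  0.    -1.   ]
```

View pics/f.png

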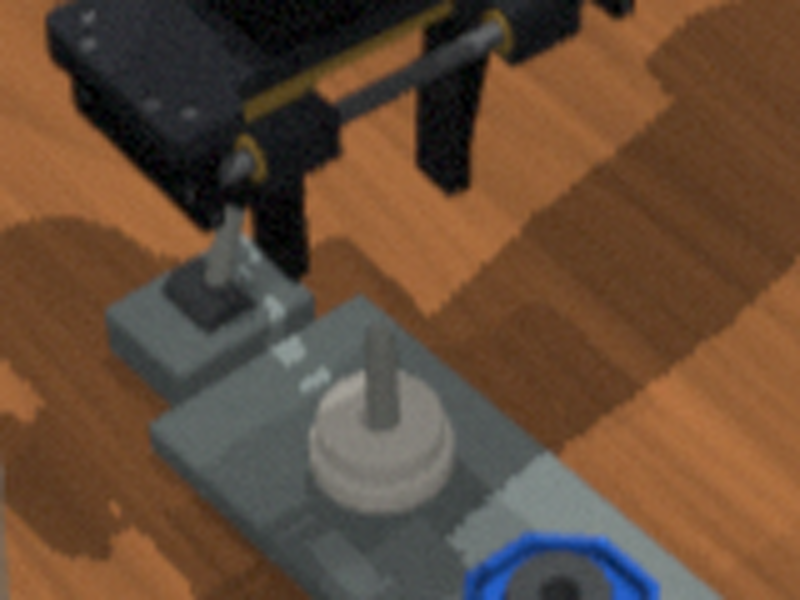

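The 49 mm spacer sits on the 56 mm one (crop (380,415)). Next is the 35 mm spacer, which has not moved.

The rows are not in the units I measure in: shifts go in shares of 50 mm and turns go in shares of 60 degrees. I convert before sending: -0.045 m is -0.9, -0.04 m is -0.8.

>>> step_hand([
  [[0,0,0],[-0.8,0.064,0],0.055],
  [[0,0,0],[-0.9,0.074,0],0.055],
  [[0,0,0],[-0.9,0.074,0],0.055],
  [[0,0,0],[-0.9,0.074,0],0.055],
  [[0,0,0],[-0.9,0.074,0],0.055],
  [[0,0,0],[-0.9,0.074,0],0.055],
  [[0,0,0],[-0.9,0.074,0],0.055],
  [[0,0,0],[-0.9,0.074,0],0.055],
])

```text
time: 20.35
position: [0.4967, 0.1689, 0.1592]
eef_rot: [0.001, 0.707, -0.707, -0.0]
contact_force: [1.2, -0.3, -0.2]
grip_width: 0.0551
gripper_force: 0.0
```

>>> step_hand([
  [[0,0,0],[-0.9,0.074,0],0.055],
  [[0,0,0],[-0.8,0.064,0],0.05],
  [[0,0,0],[0,0,0.6],0.05],
  [[0,0,0],[0,0,0.6],0.05],
  [[0,0,0],[0,0,0],0.05],
  [[0,0,0],[0,0,0],0.05],
  [[0,0,0],[0,0,0],0.05],
])

```text
time: 21.05
position: [0.4919, 0.2528, 0.1017]
eef_rot: [0.001, -0.707, 0.707, -0.0]
contact_force: [1.1, -0.6, 0.8]
grip_width: 0.0501
gripper_force: 0.0
```

```bash
python3 -c "
from h import *
go([.4914,.2542,.025])"
```

```text
pos [0.4919 0.2528 0.1017] tool delta [-0.0013  0.0006  0.0767] yaxis [-1.     0.    -0.002] z [ 0.002  0.001 -1.   ]
```

To row units: 0.03 m is 0.6, 0.01 m is 0.2.

>>> step_hand([
  [[0,0,0],[-0.026,0.01,0.6],0.048],
  [[0,0,0],[0,0,0.6],0.045],
  [[0,0,0],[0,0,0.2],0.043],
  [[0,0,0],[0,0,0.12],0.043],
  [[0,0,0],[0,0,0],0.043],
  [[0,0,0],[0,0,0],0.043],
])

```text
time: 21.65
position: [0.4915, 0.2545, 0.0259]
eef_rot: [-0.001, 0.707, -0.707, 0.0]
contact_force: [-0.4, 0.5, -0.2]
grip_width: 0.0431
gripper_force: 0.0
```

```bash
python3 -c "
from h import *
go([.4914,.2542,.0245])"
```

```text
pos [0.4915 0.2545 0.0259] tool delta [0.0003 0.0001 0.0014] yaxis [-1.    -0.    -0.002] z [ 0.002  0.002 -1.   ]
```

>>> step_hand([
  [[0,0,0],[0,0,0.024],0.039],
  [[0,0,0],[0,0,0],0.036],
  [[0,0,0],[0,0,0],0.0343],
  [[0,0,0],[0,0,0],0.0343],
  [[0,0,0],[0,0,0],0.0343],
])

```text
time: 22.15
position: [0.4909, 0.2541, 0.0239]
eef_rot: [-0.001, 0.707, -0.707, 0.0]
contact_force: [-0.6, 0.7, 4.5]
grip_width: 0.0346
gripper_force: 14.5
```

```bash
python3 -c "
from h import *
go([.4914,.2542,.0245])"
```

```text
pos [0.4909 0.2541 0.0239] tool delta [-0.0001 -0.0005 -0.0006] yaxis [-1.    -0.    -0.001] z [ 0.001  0.001 -1.   ]
```

To row units: -0.04 m is -0.8, -0.03 m is -0.6.

>>> step_hand([
  [[0,0,0],[0,0,-0.2],0.0343],
  [[0,0,0],[0,0,-0.6],0.0343],
  [[0,0,0],[0,0,-0.8],0.0343],
  [[0,0,0],[0,0,-0.8],0.0343],
  [[0,0,0],[0,0,-0.1],0.0343],
  [[0,0,0],[0,0,0],0.0343],
  [[0,0,0],[0,0,0],0.0343],
])

```text
time: 22.85
position: [0.4896, 0.2532, 0.1473]
eef_rot: [-0.001, -0.707, 0.707, 0.0]
contact_force: [0.3, -0.2, -1.1]
grip_width: 0.0347
gripper_force: 15.8
```

```bash
python3 -c "
from h import *
go([.527,-.187,.145])"
```

```text
pos [0.4896 0.2532 0.1473] tool delta [ 0.4402 -0.0376  0.0027] yaxis [-1.     0.001  0.002] z [-0.002 -0.001 -1.   ]
```

To row units: 0.045 m is 0.9, 0.04 m is 0.8.

>>> step_hand([
  [[0,0,0],[0.8,-0.066,0],0.0343],
  [[0,0,0],[0.9,-0.076,0],0.0343],
  [[0,0,0],[0.9,-0.076,0],0.0343],
  [[0,0,0],[0.9,-0.076,0],0.0343],
  [[0,0,0],[0.9,-0.076,0],0.0343],
  [[0,0,0],[0.9,-0.076,0],0.0343],
  [[0,0,0],[0.9,-0.076,0],0.0343],
  [[0,0,0],[0.9,-0.076,0],0.0343],
])

```text
time: 23.65
position: [0.5191, -0.103, 0.1464]
eef_rot: [-0.002, -0.707, 0.707, 0.001]
contact_force: [0.7, 1.5, 0.5]
grip_width: 0.0351
gripper_force: 15.8
```

>>> step_hand([
  [[0,0,0],[0.9,-0.076,0],0.0343],
  [[0,0,0],[0.8,-0.07,0],0.0343],
  [[0,0,0],[0,0,0],0.0343],
  [[0,0,0],[0,0,0],0.0343],
  [[0,0,0],[0,0,0],0.0343],
  [[0,0,0],[0,0,0],0.0343],
])

```text
time: 24.25
position: [0.5275, -0.1851, 0.1478]
eef_rot: [0.0, 0.708, -0.707, -0.001]
contact_force: [-0.5, -0.0, -0.4]
grip_width: 0.0344
gripper_force: 15.8
```

```bash
python3 -c "
from h import *
go([.527,-.187,.132])
t=snap('scene');f=t['frame'][90:210,220:380];cv2.imwrite('pics/g.png',cv2.resize(cv2.cvtColor(f,4),None,fx=5,fy=5,interpolation=2))
X=np.array(state()['position']);print(X,proj(t,X-[0,0,.009]),proj(t,[.527,-.187,.094]))"
```

```text
pos [ 0.5275 -0.1851  0.1478] tool delta [0.0019 0.0005 0.0158] yaxis [-1.    -0.002  0.001] z [-0.001  0.    -1.   ]
[ 0.52765589 -0.18502751  0.14806426] [295.1362406  137.44580511] [295.4529464  154.79633132]
```

View pics/g.png

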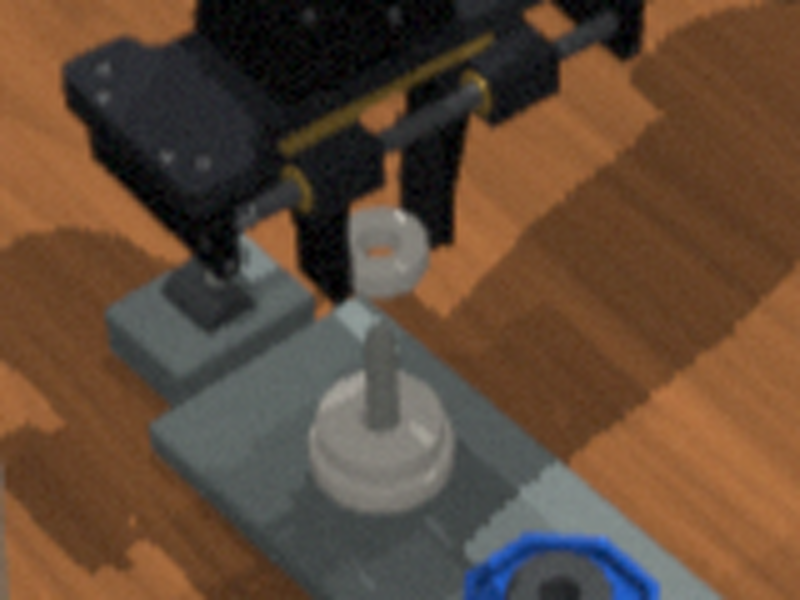

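The ring is held level with its hole at crop (380,243), above the spindle. I'll lower it.

To row units: 0.012 m is 0.24, 0.0019 m is 0.038.

>>> step_hand([
  [[0,0,0],[0.038,0.006,0.2],0.0343],
  [[0,0,0],[0,0,0.2],0.0343],
  [[0,0,0],[0,0,0.2],0.0343],
  [[0,0,0],[0,0,0.24],0.0343],
  [[0,0,0],[0,0,0],0.0343],
  [[0,0,0],[0,0,0],0.0343],
])

```text
time: 24.9
position: [0.5273, -0.1881, 0.1058]
eef_rot: [0.0, 0.707, -0.707, -0.0]
contact_force: [-0.4, -0.1, 0.2]
grip_width: 0.0344
gripper_force: 15.8
```

```bash
python3 -c "
from h import *
go([.527,-.187,.07])
print(state()['moment'])"
```

```text
pos [ 0.5273 -0.1881  0.1058] tool delta [-0.0011  0.0003  0.0358] yaxis [-1.    -0.     0.001] z [-0.001 -0.    -1.   ]
[ 0.05031328 -0.06168565  0.02066216]
```

To row units: 0.015 m is 0.3, 0.004 m is 0.08.

>>> step_hand([
  [[0,0,0],[-0.016,0,0.3],0.0343],
  [[0,0,0],[0,0,0.3],0.0343],
  [[0,0,0],[0,0,0.08],0.0343],
  [[0,0,0],[0,0,0],0.0343],
  [[0,0,0],[0,0,0],0.0343],
])

```text
time: 25.4
position: [0.5281, -0.1874, 0.0731]
eef_rot: [-0.0, 0.707, -0.707, 0.001]
contact_force: [0.3, -0.8, -0.0]
grip_width: 0.0346
gripper_force: 15.8
```

>>> step_hand([
  [[0,0,0],[0,0,0],0.036],
  [[0,0,0],[0,0,0],0.041],
  [[0,0,0],[0,0,0],0.048],
  [[0,0,0],[0,0,-0.6],0.05],
  [[0,0,0],[0,0,-0.8],0.05],
  [[0,0,0],[0,0,-0.4],0.05],
  [[0,0,0],[0,0,0],0.05],
])

```text
time: 26.1
position: [0.5297, -0.1876, 0.1664]
eef_rot: [-0.002, 0.707, -0.707, 0.003]
contact_force: [1.0, 0.4, 0.9]
grip_width: 0.0502
gripper_force: 0.0
```

```bash
python3 -c "
from h import *
t=snap('scene');f=t['frame'][90:250,220:380];cv2.imwrite('pics/i.png',cv2.resize(cv2.cvtColor(f,4),None,fx=3.7,fy=3.7,interpolation=2))
go([.522,-.087,.15])"
```

```text
pos [ 0.5283 -0.1873  0.1641] tool delta [-0.1003  0.0063  0.0141] yaxis [-1.    -0.    -0.004] z [ 0.004 -0.    -1.   ]
```

View pics/i.png

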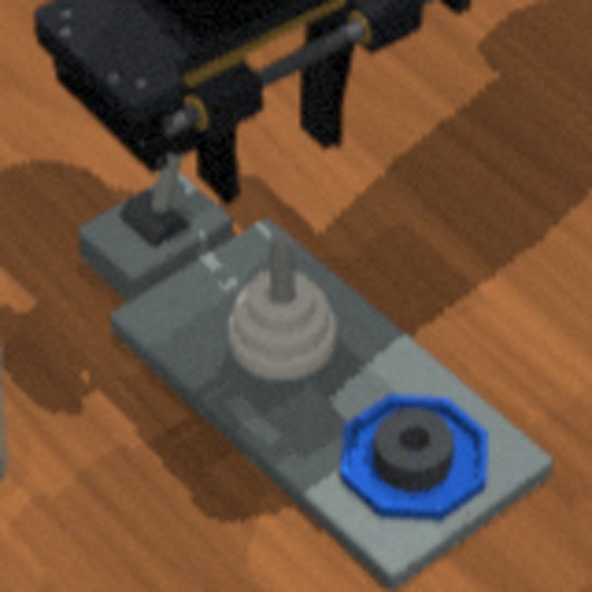

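All three spacers are stacked. The collar's hole shows at crop (413,436).

To row units: -0.04 m is -0.8, 0.03 m is 0.6.

>>> step_hand([
  [[0,0,0],[-0.8,0.04,0],0.055],
  [[0,0,0],[-0.8,0.04,0],0.055],
  [[0,0,0],[-0.406,0.04,0],0.055],
  [[0,0,0],[0,0,0.8],0.055],
  [[0,0,0],[0,0,0.6],0.055],
  [[0,0,0],[0,0,0],0.055],
  [[0,0,0],[0,0,0],0.055],
  [[0,0,0],[0,0,0],0.055],
])

```text
time: 26.95
position: [0.5225, -0.0871, 0.0935]
eef_rot: [-0.001, 0.707, -0.707, 0.001]
contact_force: [0.2, 0.4, 0.1]
grip_width: 0.0549
gripper_force: 0.0
```

```bash
python3 -c "
from h import *
t=snap('scene');print(back(t,413.5/3.7-.5+220,436.5/3.7-.5+90,.036))
go([.5217,-.0872,.043])"
```

```text
[ 0.52241291 -0.08751248  0.036     ]
pos [ 0.5226 -0.0871  0.0938] tool delta [0.0001 0.001  0.0508] yaxis [-1.     0.    -0.003] z [ 0.003  0.    -1.   ]
```

To row units: 0.03 m is 0.6, 0.015 m is 0.3.

>>> step_hand([
  [[0,0,0],[0.01,0.012,0.6],0.053],
  [[0,0,0],[0,0,0.3],0.05],
  [[0,0,0],[0,0,0.06],0.05],
  [[0,0,0],[0,0,0],0.05],
  [[0,0,0],[0,0,0],0.046],
  [[0,0,0],[0,0,0],0.042],
  [[0,0,0],[0,0,0],0.038],
  [[0,0,0],[0,0,0],0.038],
])

```text
time: 27.8
position: [0.522, -0.0874, 0.0453]
eef_rot: [-0.001, 0.707, -0.707, 0.001]
contact_force: [1.0, 0.3, 3.7]
grip_width: 0.0395
gripper_force: 22.1
```

```bash
python3 -c "
from h import *
go([.522,-.0876,.045])"
```

```text
pos [ 0.522  -0.0874  0.0453] tool delta [0.0002 0.     0.0003] yaxis [-1.    -0.001 -0.003] z [ 0.003  0.    -1.   ]
```

To row units: -0.04 m is -0.8, -0.02 m is -0.4.

>>> step_hand([
  [[0,0,0],[0,0,-0.4],0.0378],
  [[0,0,0],[0,0,-0.8],0.0378],
  [[0,0,0],[0,0,-0.8],0.0378],
  [[0,0,0],[0,0,0],0.0378],
  [[0,0,0],[0.8,-0.04,0],0.0378],
  [[0,0,0],[0.8,-0.04,0],0.0378],
  [[0,0,0],[0.394,-0.02,0],0.0378],
  [[0,0,0],[0,0,0],0.0378],
])

```text
time: 28.6
position: [0.5247, -0.1891, 0.1429]
eef_rot: [-0.001, -0.706, 0.708, 0.001]
contact_force: [-0.1, 1.5, -1.8]
grip_width: 0.0388
gripper_force: 30.0
```

>>> step_hand([
  [[0,0,0],[0,0,0],0.0378],
  [[0,0,0],[0,0,0],0.0378],
  [[0,0,0],[0,0,0],0.0378],
])

```text
time: 28.9
position: [0.5257, -0.1863, 0.1441]
eef_rot: [0.0, 0.708, -0.707, -0.0]
contact_force: [0.1, 0.5, -2.1]
grip_width: 0.039
gripper_force: 30.0
```

```bash
python3 -c "
from h import *
go([.527,-.187,.13])
t=snap('scene');f=t['frame'][90:210,220:380];cv2.imwrite('pics/j.png',cv2.resize(cv2.cvtColor(f,4),None,fx=5,fy=5,interpolation=2))
X=np.array(state()['position']);print(X,proj(t,X-[0,0,.009]),proj(t,[.527,-.187,.094]))"
```

```text
pos [ 0.5257 -0.1863  0.1441] tool delta [ 0.0007 -0.0013  0.0141] yaxis [-1.    -0.001  0.001] z [-0.001  0.    -1.   ]
[ 0.52581408 -0.18626906  0.1442446 ] [295.61052399 138.17835175] [295.4529464  154.79633132]
```

View pics/j.png

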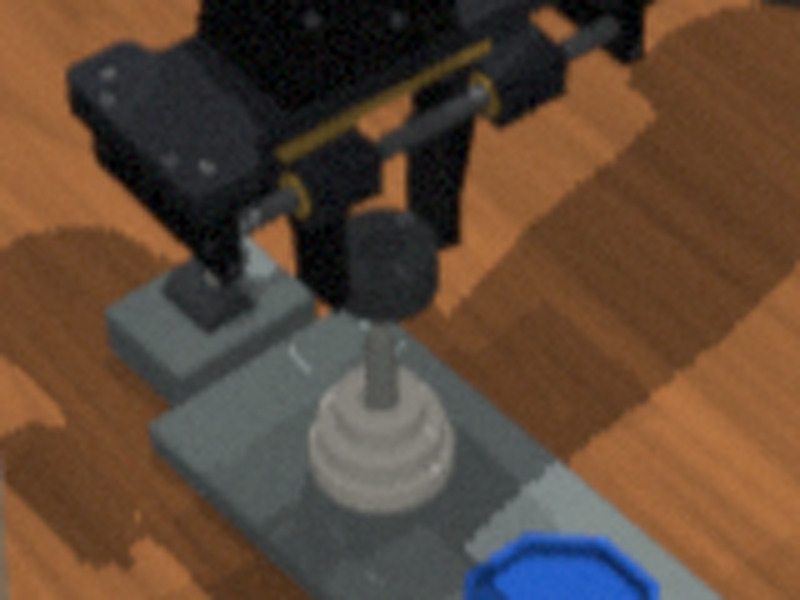

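The collar is held level, with its centre at crop (387,262), above the spindle. I'll lower it.

To row units: 0.01 m is 0.2, 0.008 m is 0.16.

>>> step_hand([
  [[0,0,0],[0.014,-0.026,0.2],0.0378],
  [[0,0,0],[0,0,0.16],0.0378],
  [[0,0,0],[0,0,0.12],0.0378],
  [[0,0,0],[0,0,0.12],0.0378],
  [[0,0,0],[0,0,0],0.0378],
  [[0,0,0],[0,0,0],0.0378],
])

```text
time: 29.55
position: [0.5272, -0.1879, 0.1142]
eef_rot: [0.0, 0.707, -0.707, -0.0]
contact_force: [0.1, -0.7, -0.9]
grip_width: 0.0392
gripper_force: 30.0
```

```bash
python3 -c "
from h import *
go([.527,-.187,.089])
print(state()['moment'])"
```

```text
pos [ 0.5272 -0.1879  0.1142] tool delta [-0.0009  0.0002  0.0252] yaxis [-1. -0.  0.] z [-0. -0. -1.]
[ 0.03460587 -0.13112389  0.04699692]
```

To row units: 0.01 m is 0.2, 0.003 m is 0.06.

>>> step_hand([
  [[0,0,0],[-0.01,0,0.2],0.0378],
  [[0,0,0],[0,0,0.2],0.0378],
  [[0,0,0],[0,0,0.06],0.0378],
  [[0,0,0],[0,0,0],0.0378],
  [[0,0,0],[0,0,0],0.0378],
])

```text
time: 30.05
position: [0.5273, -0.1874, 0.0913]
eef_rot: [0.0, 0.707, -0.707, 0.0]
contact_force: [0.2, 0.1, -1.5]
grip_width: 0.0389
gripper_force: 30.0
```

```bash
python3 -c "
from h import *
go([.527,-.187,.089])"
```

```text
pos [ 0.5273 -0.1874  0.0913] tool delta [-0.0004  0.0003  0.0023] yaxis [-1. -0.  0.] z [-0. -0. -1.]
```

To row units: -0.04 m is -0.8, -0.03 m is -0.6.

>>> step_hand([
  [[0,0,0],[0,0,0.046],0.0378],
  [[0,0,0],[0,0,0],0.0378],
  [[0,0,0],[0,0,0],0.043],
  [[0,0,0],[0,0,0],0.05],
  [[0,0,0],[0,0,0],0.055],
  [[0,0,0],[0,0,-0.6],0.055],
  [[0,0,0],[0,0,-0.8],0.055],
  [[0,0,0],[0,0,-0.6],0.055],
])

```text
time: 30.85
position: [0.5278, -0.1876, 0.1915]
eef_rot: [-0.001, 0.707, -0.707, 0.001]
contact_force: [1.0, 0.3, -0.1]
grip_width: 0.0546
gripper_force: 0.0
```

>>> step_hand([
  [[0,0,0],[0,0.8,0],0.0],
  [[0,0,0],[0,0.8,0],0.0],
  [[0,0,0],[0,0,0],0.0],
  [[0,0,0],[0,0,0],0.0],
  [[0,0,0],[0,0,0],0.0],
])

```text
time: 31.35
position: [0.4483, -0.1875, 0.1896]
eef_rot: [-0.0, 0.707, -0.707, 0.001]
contact_force: [0.6, 0.3, 1.0]
grip_width: 0.023
gripper_force: 0.0
```

```bash
python3 -c "
from h import *
t=snap('scene');f=t['frame'][90:210,220:380];cv2.imwrite('pics/k.png',cv2.resize(cv2.cvtColor(f,4),None,fx=5,fy=5,interpolation=2))
go([.465,-.298,.081])"
```

```text
pos [ 0.4483 -0.1874  0.1893] tool delta [ 0.1105 -0.0165  0.1083] yaxis [-1.    -0.    -0.001] z [ 0.001 -0.    -1.   ]
```

View pics/k.png

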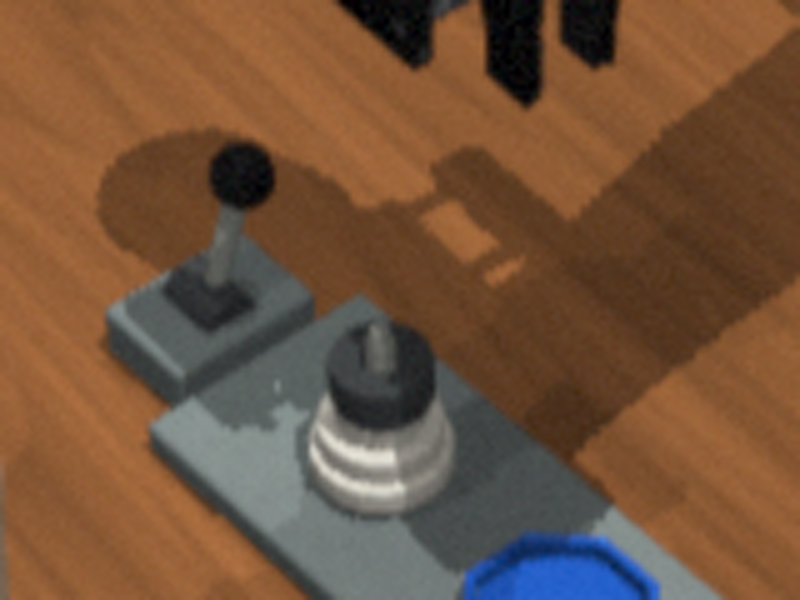

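The collar is down on the stack at crop (382,370). The ball is at (242,175), still leaning towards the robot. Next is the lever.

To row units: 0.04 m is 0.8, 0.0305 m is 0.61.

>>> step_hand([
  [[0,0,0],[0.8,0,0],0],
  [[0,0,0],[0.8,0,0],0],
  [[0,0,0],[0.61,0,0],0],
  [[0,0,0],[0,0,0.8],0],
  [[0,0,0],[0,0,0.8],0],
  [[0,0,0],[0,0,0.56],0],
  [[0,0,0],[0,0,0],0],
  [[0,0,0],[0,0,0],0],
])

```text
time: 32.2
position: [0.4482, -0.2982, 0.0811]
eef_rot: [0.0, 0.707, -0.707, -0.0]
contact_force: [0.3, 0.2, 0.9]
grip_width: 0.0004
gripper_force: 0.0
```

>>> step_hand([
  [[0,0,0],[0,-0.2,0],0],
  [[0,0,0],[0,-0.2,0],0],
  [[0,0,0],[0,-0.2,0],0],
  [[0,0,0],[0,-0.2,0],0],
  [[0,0,0],[0,0,0],0],
])

```text
time: 32.7
position: [0.489, -0.2979, 0.0814]
eef_rot: [-0.0, 0.707, -0.707, 0.001]
contact_force: [-0.5, -0.5, -0.2]
grip_width: 0.0007
gripper_force: 0.0
```

```bash
python3 -c "
from h import *
go([.54,-.298,.081])"
```

```text
pos [ 0.489  -0.2979  0.0814] tool delta [ 0.0002 -0.051   0.0005] yaxis [-1.    -0.001 -0.002] z [ 0.002 -0.001 -1.   ]
```

To row units: -0.01 m is -0.2, -0.008 m is -0.16.

>>> step_hand([
  [[0,0,0],[0,-0.2,0],0],
  [[0,0,0],[0,-0.2,0],0],
  [[0,0,0],[0,-0.2,0],0],
  [[0,0,0],[0,-0.2,0],0],
  [[0,0,0],[0,-0.16,0],0],
  [[0,0,0],[0,0,0],0],
  [[0,0,0],[0,0,0],0],
])

```text
time: 33.4
position: [0.5357, -0.2979, 0.0809]
eef_rot: [-0.0, 0.707, -0.707, 0.0]
contact_force: [-0.6, -0.3, -0.5]
grip_width: -0.0
gripper_force: 0.0
```

```bash
python3 -c "
from h import *
t=snap('scene');f=t['frame'][70:210,200:380];cv2.imwrite('pics/l.png',cv2.resize(cv2.cvtColor(f,4),None,fx=4,fy=4,interpolation=2))"
```

```text
(no output)
```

View pics/l.png

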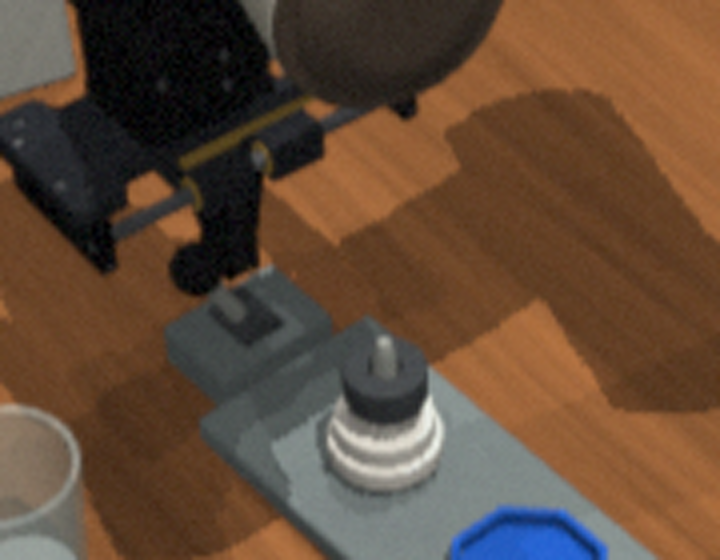

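The lever has swung over, with the ball at crop (192,268), in front of the fingers. I'll work out the angle.

To row units: -0.004 m is -0.08, -0.003 m is -0.06.

```bash
python3 -c "
from h import *
t=snap('scene')
for z in(.072,.075,.08):print(back(t,247.7,136.7,z))
for u,v in ((267.9,124.5),):print(back(t,u,v,.075))"
```

```text
[ 0.5579586  -0.29848452  0.072     ]
[ 0.55947334 -0.29575003  0.075     ]
[ 0.56199792 -0.29119254  0.08      ]
[ 0.50984852 -0.29938868  0.075     ]
```

>>> step_hand([
  [[0,0,0],[0,-0.08,0],0],
  [[0,0,0],[0,-0.06,0],0],
  [[0,0,0],[0,0,0],0],
  [[0,0,0],[0,0,0],0],
])

```text
time: 33.9
position: [0.5402, -0.2978, 0.0808]
eef_rot: [-0.001, -0.707, 0.707, 0.002]
contact_force: [-5.4, -0.2, 2.7]
grip_width: 0.0006
gripper_force: 2.6
```

The force rose to 5 N, so the lever is at its end stop. I'll back away and check with image code, since the picture allowance is used up.

To row units: -0.04 m is -0.8, 0.01 m is 0.2.

>>> step_hand([
  [[0,0,0],[0,0.2,0],0],
  [[0,0,0],[0,0.8,0],0],
  [[0,0,0],[0,0.8,0],0],
  [[0,0,0],[0,0,-0.8],0],
  [[0,0,0],[0,0,-0.8],0],
  [[0,0,0],[0,0,-0.8],0],
  [[0,0,0],[0,0,0],0],
  [[0,0,0],[0,0,0],0],
])

```text
time: 34.7
position: [0.4528, -0.2979, 0.2025]
eef_rot: [0.001, -0.707, 0.707, -0.002]
contact_force: [-0.2, 0.5, -0.2]
grip_width: 0.0003
gripper_force: 0.0
```

>>> step_hand([
  [[0,0,0],[0,0.8,0],0],
  [[0,0,0],[0,0,0],0],
  [[0,0,0],[0,0,0],0],
  [[0,0,0],[0,0,0],0],
  [[0,0,0],[0,0,0],0],
])

```text
time: 35.2
position: [0.4128, -0.2979, 0.2006]
eef_rot: [0.0, 0.707, -0.707, -0.0]
contact_force: [-0.7, -0.7, -0.4]
grip_width: 0.0007
gripper_force: 0.0
```

```bash
python3 -c "
from h import *
for nm,w in(('scene',(100,200,225,320)),('top',(230,330,400,510))):
    t=snap(nm);a,b,c,d=w;g=t['frame'][a:b,c:d];m=(g.max(2)<45).astype(np.uint8)
    n,_,st,ce=cv2.connectedComponentsWithStats(m)
    for i in range(1,n):
        if st[i][4]>40:
            p=ce[i]+[c,a];print(nm,st[i].tolist(),p.round(1),back(t,*p,.075).round(4))
    for X in([.5657,-.2955,.075],[.527,-.187,.078]):print(' expect',proj(t,X).round(1))
    print([ (r[0],r[1],r[2],r[3].tolist()) for r in rings(t) if r[0]<.8])
"
```

```text
scene [17, 32, 12, 13, 123] [247.5 138.2] [ 0.5621 -0.2926  0.075 ]
scene [30, 44, 16, 12, 57] [263.4 150.2] [ 0.5565 -0.2482  0.075 ]
scene [62, 67, 19, 8, 67] [294.6 171.2] [ 0.5422 -0.1703  0.075 ]
 expect [245.1 138.2]
 expect [295.7 160.9]
[(0.7022, -0.2311, 46.0, [206.0, 214.0]), (0.5161, -0.1987, 62.1, [297.0, 181.0]), (-0.0203, 0.0783, 59.0, [587.0, 137.0]), (0.7484, -0.6338, 37.5, [88.0, 107.0])]
top [77, 37, 13, 12, 75] [484.  271.1] [ 0.5657 -0.2965  0.075 ]
 expect [483.4 271.1]
 expect [423.  291.3]
[]
```

```bash
python3 -c "
from plant import ctrl, viewer, order, state
print(order.finish_job())"
```

```text
the job is handed in; nothing more can be done
None
```

The job is handed in, but no verdict came back: the 56, 49 and 35 mm spacers (the only ones present) are on the spindle in that order with the collar on top, and the clamp lever is over against its stop (about 1.0 rad by my measurement).

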